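# Lock the pipe rest onto its keyhole stud

### The job

Fit the steel pipe rest to the sloping mounting stand: pick it up by its cross bar, feel gently for the stud until the large end of the base plate's keyhole drops over the stud head, and press the plate flat on the stand's face. Then slide it straight down the slope until the stud is fully home in the narrow end, and let go, leaving it flat and straight on the face. Do not force it against the stand or stud, and leave the jar, cup and wooden block where they are.

Things in the scene. Friction and masses are not known exactly. Their poses are not given: they have to be found in the camera images.
- stand: Grey steel mounting stand fixed to the bench, base 150 x 150 mm; origin on the bench under its middle. It carries a sloping dark steel face 135 mm (up the slope) by 130 mm, rising at 0.35 rad (20 degrees) along the stand's +x, with one bright metal stud. More than 50 N between the pipe rest and stand or stud counts as forcing.
- stud_home (a point): Middle of the sloping face, on its surface, 60 mm above the bench; x up the slope, y level across, z square out. Stud square to the face: neck 8 mm diameter, 9 mm long; round head 16 mm diameter, 6 mm thick, top 15 mm off the face, edge hardly bevelled. It is clamped in a level slot at x = 0, anywhere from y = -17 to +17 mm: not measured, feel or look for it.
- rest_bar (a point): Centre of the grip bar of the loose dark steel pipe rest (0.35 kg), 46 mm above its underside: 12 x 12 mm section, along y, 64 mm free between two 8 mm uprights at y = +-36 mm, whose splayed horns reach 77 mm up. x points from the keyhole's large end to its narrow end (must point up the slope), z up from the plate. Starts flat on the bench.
- rest_hole (a point): Centre of the large end of the keyhole in the rest's base plate (90 along x, 80 along y, 6 mm thick; the bar is over its middle), on the underside: an eight-sided hole 20 mm across flats, 14 mm in -x from the bar's centre. Axes as rest_bar.
- rest_seat (a point): On the plate's underside, where the stud's axis lies when fully home against the closed narrow end of the keyhole: 12 mm in +x from the bar's centre, 26 mm from rest_hole. The narrow slot is 11 mm wide. Axes as rest_bar. Locked, this point is at x = 0, z = 0 of stud_home and within 1.5 mm across of the stud.
- jar_mid (a point): Half-way up a closed glass jar, 72 mm in diameter, 95 mm tall, upright on the bench. Bystander.
- cup_mid (a point): Half-way up an open metal cup, 72 mm in diameter at the rim, 85 mm tall, upright on the bench. Bystander.
- paddle_block_mid (a point): Centre of a dark wooden block 50 x 110 x 40 mm (its y is long) lying on the bench. Bystander.
There are look-alikes about, which are no part of the job. Of the things like the stand, leave any that is purple; of the rest the smaller one is meant. Leave any blue look-alike of the part that bears rest_bar alone.

How it is judged:
By the outcome, as a careful person would: the job done as asked, in the order asked, and still so for the second after the job is handed in, with the robot touching nothing.
It also fails if it takes over 72 s, if anything falls off the work surface, if the arm or the gripper's body presses on something with over 40 N, if the wrist force passes 120 N, or if a joint passes its speed limit or range.

### The arm

A 6-joint arm with a two-finger parallel gripper is mounted at the origin on the work surface. World frame = base frame: x ahead of the robot, y to its left, z up, the work surface at z = 0. Lengths are in mm, angles in rad, forces in N, time in s.
With the tool pointing down it reaches from about 275 to 750 mm from the base axis. Payload 10.2 kg.
Tool frame: the origin (TCP) lies at the very end of the fingers, on their centre line; the grasp point (between the pads) lies 19 mm behind it; z points along the fingers, y is the line along which they close (so a half turn about z gives the same grasp; the last joint's range is limited). The gripper opens to 85 mm and grips with 20 to 120 N. Pads are 22 mm wide; open, the fingers measure 114 mm over their backs; the gripper's body (76 mm by 85 mm) begins 54 mm behind the grasp point. The pads swing forward as they close: fully open they stand 13 mm farther back than shut.
Start: joints at [0.902, 0.313, 1.498, -0, 1.331, -0.223], TCP at [226.382, 473.69, 231.294] pointing down, gripper open.
Joint ranges: [-2.94, 2.94], [-0.97, 2.17], [0.19, 2.56], [-1.23, 4.37], [0.02, 3.11], [-2.88, 2.88]. Speed limits (rad/s): [2.39, 2.39, 3.01, 3.14, 3.14, 3.14].

### API

Orientations are given as a unit quaternion [w, x, y, z].
In Python, from rig import ctrl, vision gives the robot as it stands. The module is installed in compiled form; this text tells all that it offers.
- The arm moves only by the tool play_rows, never from a script. Its arguments are lists of equal length, an entry for each row: "translation": the shift along the tool's x, y, z in m, a list of three; "rotation": the turn, a rotation vector about the tool's x, y, z in rad, a list of three; "gripper": the gripper's target within -1 to 1 (shut at 1, half-way at 0, fully open at -1). A call has 1 to 10 rows; each row is the pose to reach, as a shift and turn from the pose commanded when the call began, along the tool's axes at that moment; what a row does not reach only later rows make up. A row lasts 1/8 s, in which the tool goes at most 62.5 mm and 10.7 degrees, less where a joint would pass 70% of its speed; a pose out of reach is approached as far as the arm can. A call with a gripper value outside its range is refused whole. The fingers move at their own pace and stop on an object; "force" is the grip in N (left out, the last holds). Time passes only in rows, so rows that repeat a pose let the fingers close. It gives the time, the measured TCP pose, the force, the opening and the grip force at its end, in the units of the state.
- ctrl.sense(): the state, without advancing time (a new reading comes with each control period).
- vision.capture(name): name is "scene" or "top"; returns a dict with "pixels" (480x640x3 uint8, red, green, blue), "vfov" (degrees; the focal length in pixels is half the picture's height over the tangent of half this angle, whatever the lens; pixels are square), "cx", "cy" (the principal point, pixels), "rvec" (rotation vector, rad) and "tvec" (3), from world to camera coordinates, as OpenCV has them. Camera axes: x right, y down, z forward; pixel columns grow to the right and rows downward; lengths in mm; the calibration is good to about 2 mm. A picture is of the moment at which its call begins. There is no depth.
- ctrl.finish_job(): hands the job in; it is judged then, once.
The state is a dict: "time_s": time; "joints": joint angles; "dq": joint speeds; "tau": joint torques, N m; "eef_pos": TCP position; "ee_rot": TCP orientation; "force": force on the tool from outside, world axes, zero at the start; "wrist_torque": the same for the moment, N m; "grip_width": opening from 0.0 (shut) to 1.0 (fully open); "grip_force": force on a finger pad.
Only numpy, scipy, OpenCV 4.12 (cv2) and the standard library are available. Lean on these libraries where they do the work, as an engineer would, in place of code of your own. Each camera call takes 0.05 s, during which the arm holds its last target. There are 200 camera calls.

## Working session

There is one attempt and no reset: what is moved stays moved. The work goes in short steps, Python scripts to look and compute and a tool call to move; the robot and the scene stay as the last step left them, time stands still between calls to the robot, and variables do not carry over. Pictures are saved under pics/ and viewed, at most 10 in all, crops included, and the job is handed in when it is done.

Besides the shell and the picture viewer there is one more tool, called after "Emit:" as name(argument=value, ...) on one line, values as JSON. play_rows: Moves the arm, as the interface text tells. Its arguments: {"type":"object","properties":{"translation":{"type":"array"},"rotation":{"type":"array"},"gripper":{"type":"array"},"force":{"type":"number"}},"required":["translation","rotation","gripper"]}

```bash
mkdir -p pics; python3 - <<'E'
from rig import ctrl, vision
import cv2, pickle
for n in ("scene","top"):
    c=vision.capture(n); pickle.dump(c,open(f"pics/{n}0.pkl","wb"))
    cv2.imwrite(f"pics/{n}0.png",c["pixels"][:,:,::-1]); print(n,c["vfov"],c["cx"],c["cy"],c["rvec"],c["tvec"])
print(ctrl.sense())
E
```

```text
scene 45.8104687533473 322.61634876365986 236.73218672555237 [ 2.03791957  1.29020591 -0.54759138] [-202.05834814 -247.39880451 1701.01083502]
top 57.67247745253026 322.9443899453638 248.39393964180343 [ 2.13250396 -2.06281425  0.24799521] [  -6.044583    504.35678135 1078.99496609]
{'time_s': 0.1, 'joints': array([ 9.01593897e-01,  3.13420472e-01,  1.49836263e+00, -6.28555761e-06,
        1.33097010e+00, -2.23395810e-01]), 'dq': array([ 0.00021668, -0.00244746, -0.00062013, -0.00063921,  0.00095713,
        0.00116864]), 'tau': array([ 4.65379548e-03, -4.12897074e+01, -2.60140818e+01, -7.15584451e-05,
        3.00109066e-03, -5.72828935e-05]), 'eef_pos': array([226.24140104, 473.50417161, 230.77819949]), 'ee_rot': array([-2.47711180e-04,  2.21061265e-01,  9.75259750e-01, -5.24755869e-04]), 'force': array([-0.2773348 ,  0.18482134,  0.24288142]), 'wrist_torque': array([ 0.00409614, -0.049778  , -0.03506326]), 'grip_force': 0.0, 'grip_width': 0.9989200047245068}
```

View pics/scene0.png

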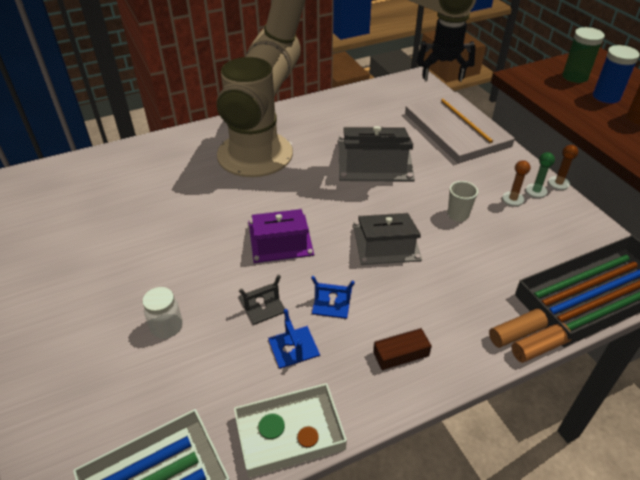

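View pics/top0.png

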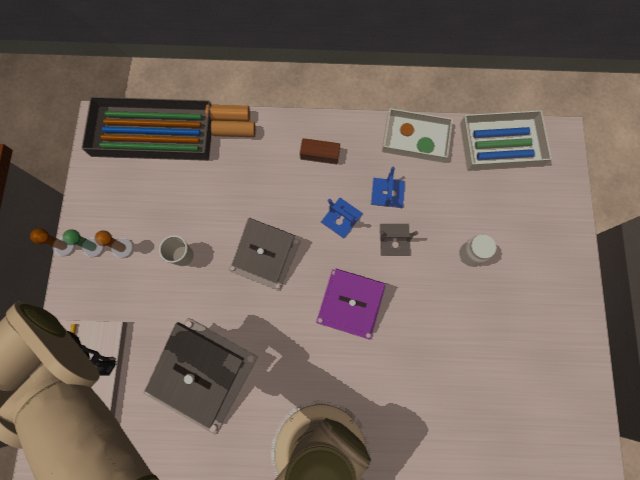

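Stands: top px (265,252) small grey, (197,378) large grey, (352,303) purple. The small grey one is meant, since purple is excluded and it is the smaller of the other two. Rests: (396,240) dark steel, (342,217) and (388,192) blue. The dark one is meant. I'll confirm both in one enlarged crop.

```bash
cat > h.py <<'E'
import numpy as np, cv2, pickle
from scipy.spatial.transform import Rotation as R
def load(n): return pickle.load(open(f"pics/{n}.pkl","rb"))
def cam(c):
    f=c["pixels"].shape[0]/2/np.tan(np.radians(c["vfov"]/2)); M=R.from_rotvec(np.ravel(c["rvec"])).as_matrix()
    return f,M,np.ravel(c["tvec"])
def ray(c,u,v):
    f,M,t=cam(c); d=M.T@np.array([(u-c["cx"])/f,(v-c["cy"])/f,1]); return -M.T@t,d
def onplane(c,u,v,p0,n=(0,0,1)):
    o,d=ray(c,u,v); n=np.array(n,float); return o+d*(np.dot(n,np.array(p0)-o)/np.dot(n,d))
def onz(c,u,v,z): return onplane(c,u,v,(0,0,z))
def proj(c,p):
    f,M,t=cam(c); q=M@np.array(p,float)+t; return np.array([c["cx"]+f*q[0]/q[2],c["cy"]+f*q[1]/q[2]])
def snap(name,tag):
    from rig import vision
    c=vision.capture(name); pickle.dump(c,open(f"pics/{tag}.pkl","wb")); return c
def crop(c,x,y,w,h,k): return cv2.resize(c["pixels"][y:y+h,x:x+w,::-1],None,fx=k,fy=k,interpolation=cv2.INTER_CUBIC)
E
python3 - <<'E'
from h import *
t,s=load("top0"),load("scene0")
a=np.hstack([crop(t,220,205,80,60+25,5)[:300*1+125],crop(t,360,205,80,85,5)])
b=np.hstack([crop(s,345,200,80,35*2-35+0,5),crop(s,230,270,80,35,5)]) if 0 else np.hstack([crop(s,350,205,100,44,4),crop(s,230,275,100,44,4)])
cv2.imwrite("pics/crop0.png",np.vstack([a,b])); print(np.vstack([a,b]).shape)
for u,v in((265,252),(396,240),(352,303),(320,151),(482,247),(174,250)): print(u,v,onz(t,u,v,0).round())
E
```

```text
(601, 800, 3)
265 252 [503. 169.   0.]
396 240 [ 549. -190.    0.]
352 303 [371. -72.   0.]
320 151 [809.  29.   0.]
482 247 [ 537. -428.    0.]
174 250 [500. 419.   0.]
```

View pics/crop0.png

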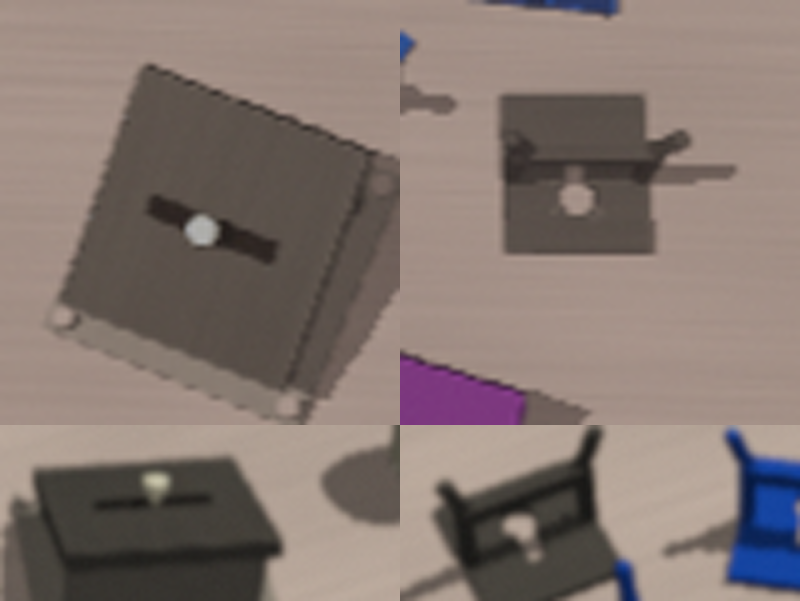

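The crop confirms the bare dark rest, with its keyhole's large end at top px (395,245) and narrow end up-image, and the small grey stand with its stud at px (260.5,251). Next I'll triangulate the face corners and measure the rest.

```bash
cat >> h.py <<'E'
def tri(c1,p1,c2,p2):
    o1,d1=ray(c1,*p1);o2,d2=ray(c2,*p2);d1=d1/np.linalg.norm(d1);d2=d2/np.linalg.norm(d2)
    k=np.linalg.lstsq(np.c_[d1,-d2],o2-o1,rcond=None)[0]; a,b=o1+k[0]*d1,o2+k[1]*d2
    return (a+b)/2,np.linalg.norm(a-b)
E
python3 - <<'E'
from h import *
t,s=load("top0"),load("scene0")
print("cams",ray(t,320,240)[0].round(),ray(s,320,240)[0].round())
T=[(249.6,218),(294,235),(277,283),(232,267)]; S=[(420,235.75),(367.5,237.5),(359.25,216.5),(408.75,213.25)]
for a,b in zip(T,S): p,e=tri(t,a,s,b); print(p.round(1),round(e,1))
print("stud",tri(t,(260.4,251),s,(389,219)))
# subpixel: bright stud head blob, hole blob, rest mask in top
im=t["pixels"].astype(int); g=im.sum(2)/3
r=g[244:258,253:269]; m=(r>140); ys,xs=np.nonzero(m); print("stud blob",xs.mean()+253,ys.mean()+244,m.sum())
hsv=cv2.cvtColor(t["pixels"],cv2.COLOR_RGB2HSV)
def quad(x0,y0,x1,y1,th):
    m=((g[y0:y1,x0:x1]<th)).astype(np.uint8); n,l,st,_=cv2.connectedComponentsWithStats(m); i=1+np.argmax(st[1:,4]);
    c=max(cv2.findContours((l==i).astype(np.uint8),0,2)[0],key=cv2.contourArea); rr=cv2.minAreaRect(c)
    return cv2.boxPoints(rr)+[x0,y0],rr[1],st[i]
print(g[252,370:430].round().astype(int)); print(g[217:262,385].round().astype(int));print(g[217:262,395].round().astype(int))
E
```

```text
cams [ 240.    8. 1167.] [1346. -409. 1009.]
[575.1 205.   77.8] 1.0
[531.9  87.2  83.2] 2.1
[413.5 129.6  35.8] 3.7
[453.2 252.   31.5] 4.9
stud (array([488.79002182, 171.59104099,  73.06983883]), np.float64(0.6350520448096681))
stud blob 259.7692307692308 250.69230769230768 26
[147 148 147 148 148 148 149 148 149 149 123  85  80  81  81  81  80  81
  80  82  81  81  81  81  79  81  81  81  80  80  80  81  81  80  81  81
  81  82  83  84  93 129 147 147 147 146 146 145 146 146 146 146 146 146
 147 146 146 146 146 146]
[145 146 145 145 146 144 128  82  81  82  82  81  81  82  80  74  54  52
  54  54  53  54  57  59  61  79  79  80  80  81  82  80  80  81  81  81
  82  82  89 149 147 149 149 146 148]
[145 145 144 143 143 143 125  81  82  80  80  80  82  80  81  81  82  78
  79  78  56  86 100 100 107 148 150 146 148 149 144  81  80  79  81  81
  81  80  81 149 148 149 150 149 149]
```

```bash
cat >> h.py <<'E'
def edge(c,p,q,w=3.0):
    """subpixel line through strongest gradient between corners p,q -> (point,dir)"""
    g=c["pixels"].mean(2).astype(np.float32); p,q=np.array(p,float),np.array(q,float); d=(q-p)/np.linalg.norm(q-p); n=np.array([-d[1],d[0]])
    k=np.arange(-w,w+.01,.25); pts=[]
    for a in np.linspace(.12,.88,40):
        b=p+a*(q-p); xy=b+k[:,None]*n
        v=cv2.remap(g,xy[:,0].astype(np.float32),xy[:,1].astype(np.float32),cv2.INTER_LINEAR).ravel()
        gr=np.abs(np.gradient(v)); i=gr.argmax(); ww=gr*(abs(np.arange(len(k))-i)<4)
        pts.append(b+n*(ww@k)/ww.sum())
    l=cv2.fitLine(np.array(pts,np.float32),cv2.DIST_HUBER,0,.01,.01).ravel(); return l[2:],l[:2]
def quad(c,P):
    L=[edge(c,P[i],P[(i+1)%4]) for i in range(4)]; out=[]
    for i in range(4):
        (a,d),(b,e)=L[i-1],L[i]; k=np.linalg.solve(np.c_[d,-e],b-a); out.append(a+k[0]*d)
    return np.array(out)
E
python3 - <<'E'
from h import *
t=load("top0")
def rep(W):
    W=np.array(W); print(W.round(1).tolist()); print("centre",W.mean(0).round(1),"lens",[round(float(np.linalg.norm(W[i]-W[i-3])),1) for i in range(4)])
    for i in range(4): d=W[i-3]-W[i]; print(" dir",np.degrees(np.arctan2(d[1],d[0])).round(2))
Q=quad(t,[(249.6,218),(294,235),(277,283),(232,267)]); print(Q.round(1))
rep([onz(t,*q,z) for q,z in zip(Q,(83,83,37,37))])
print("head", onz(t,259.9,250.8,60+15*np.cos(.35)))
Q=quad(t,[(380,223.5),(408.5,223.5),(410.5,255.5),(381,255.5)]); print(Q.round(1))
rep([onz(t,*q,6) for q in Q])
g=t["pixels"].mean(2); r=g[238:252,386:405]; m=r>115; ys,xs=np.nonzero(m); print("hole",xs.mean()+386,ys.mean()+238,m.sum(),onz(t,xs.mean()+386,ys.mean()+238,3).round(1)); print(r.astype(int))
E
```

```text
[[248.1 216.7]
 [294.  234.3]
 [275.4 282.8]
 [231.1 265.2]]
[[576.6, 207.9, 83.0], [533.5, 86.3, 83.0], [412.9, 131.9, 37.0], [455.7, 251.2, 37.0]]
centre [494.7 169.3  60. ] lens [128.9, 136.8, 126.8, 136.4]
 dir -109.51
 dir 159.3
 dir 70.28
 dir -19.74
head [488.9078404  172.46021472  74.09059069]
[[379.3 223.4]
 [408.3 223.4]
 [410.8 255.5]
 [380.7 255.5]]
[[593.7, -143.3, 6.0], [596.5, -223.9, 6.0], [505.2, -229.6, 6.0], [502.4, -147.3, 6.0]]
centre [ 549.4 -186.     6. ] lens [80.7, 91.5, 82.3, 91.4]
 dir -88.03
 dir -176.45
 dir 91.93
 dir 2.55
hole 394.84375 244.34375 32 [ 535.8 -186.6    3. ]
[[ 55  57  55  55  56  55  60  78  84  85  72  58  55  55  56  54  56  55
   54]
 [ 59  59  59  59  58  58  64  87  98  99  83  62  59  57  58  56  59  58
   59]
 [ 58  61  61  59  61  62  67  89 101 100  81  61  61  62  63  62  60  63
   63]
 [ 61  72  80  80  86  84  81  97 107 107  94  79  82  82  80  81  81  80
   82]
 [ 79  79  78  79  80  76  93 133 148 148 137 103  70  72  79  80  79  80
   80]
 [ 79  79  79  79  79  89 130 149 150 149 149 149 117  74  80  80  80  79
   79]
 [ 80  80  81  82  80  89 128 146 146 146 146 146 114  74  79  81  80  81
   80]
 [ 79  80  81  81  81  89 128 147 149 148 148 147 115  76  81  80  79  80
   81]
 [ 81  82  81  80  84  88  94 130 147 148 146 137 108  88  84  80  81  83
   81]
 [ 80  80  80  80  90  87  82 112 137 143 135 107  82  91  89  82  81  82
   82]
 [ 81  81  81  81  80  80  80  80  81  80  79  83  87  86  84  82  81  81
   81]
 [ 79  80  80  80  81  80  80  79  80  80  80  81  83  82  80  79  79  80
   80]
 [ 81  80  80  79  80  80  79  80  79  78  79  79  80  79  79  79  79  78
   80]
 [ 80  80  81  80  81  79  82  79  79  80  79  79  80  81  80  79  79  80
   80]]
```

```bash
cat >> h.py <<'E'
def tool(yaw,n=(0,0,1)):
    """rotation with z=-n and tool y along heading yaw (projected square to n)"""
    z=-np.array(n,float); z/=np.linalg.norm(z); y=np.array([np.cos(yaw),np.sin(yaw),0]); y-=z*(y@z); y/=np.linalg.norm(y)
    return R.from_matrix(np.c_[np.cross(y,z),y,z])
def rel(P,Rt,st=None):
    if st is None:
        from rig import ctrl; st=ctrl.sense()
    q=np.array(st["ee_rot"]); R0=R.from_quat(q[[1,2,3,0]]); 
    return R0.inv().apply(np.array(P)-st["eef_pos"]).round(1),(R0.inv()*Rt).as_rotvec().round(4)
YS=np.radians(-20); U=np.array([np.cos(.35)*np.cos(YS),np.cos(.35)*np.sin(YS),np.sin(.35)]); N=np.array([-np.sin(.35)*np.cos(YS),-np.sin(.35)*np.sin(YS),np.cos(.35)]); V=np.cross(N,U)
E
python3 -c "
from h import *
print(rel((549.4,-186,231),tool(np.radians(2.5))),U,V,N)"
```

```text
(array([-5.759e+02, -4.557e+02,  1.000e-01]), array([-1.2000e-03,  4.0000e-04,  1.0814e+00])) [ 0.88272161 -0.32128439  0.34289781] [0.34202014 0.93969262 0.        ] [-0.32221854  0.11727796  0.93937271]
```

Emit:
play_rows(translation=[[-0.576, -0.456, 0], [-0.576, -0.456, 0], [-0.576, -0.456, 0], [-0.576, -0.456, 0], [-0.576, -0.456, 0], [-0.576, -0.456, 0], [-0.576, -0.456, 0], [-0.576, -0.456, 0], [-0.576, -0.456, 0], [-0.576, -0.456, 0]], rotation=[[0, 0, 1.081], [0, 0, 1.081], [0, 0, 1.081], [0, 0, 1.081], [0, 0, 1.081], [0, 0, 1.081], [0, 0, 1.081], [0, 0, 1.081], [0, 0, 1.081], [0, 0, 1.081]], gripper=[-0.2, -0.2, -0.2, -0.2, -0.2, -0.2, -0.2, -0.2, -0.2, -0.2], force=40)

```text
time_s: 1.35
eef_pos: [501.7, -89.7, 231.1]
ee_rot: [-0.0, 0.692, 0.722, 0.0]
force: [0.4, 0.5, 0.0]
grip_width: 0.598
grip_force: 0.0
```

```bash
python3 -c "
from h import *
print(rel((549.4,-186,120),tool(np.radians(2.5))))"
```

```text
(array([-98.3,  43.5, 111.1]), array([-0.0002, -0.0003, -0.0001]))
```

Emit:
play_rows(translation=[[-0.05, 0.022, 0], [-0.098, 0.0435, 0], [-0.098, 0.0435, 0.06], [-0.098, 0.0435, 0.11], [-0.098, 0.0435, 0.11], [-0.098, 0.0435, 0.11]], rotation=[[0, 0, 0], [0, 0, 0], [0, 0, 0], [0, 0, 0], [0, 0, 0], [0, 0, 0]], gripper=[-0.2, -0.2, -0.2, -0.2, -0.2, -0.2])

```text
time_s: 2.1
eef_pos: [549.9, -184.0, 123.5]
ee_rot: [0.001, 0.691, 0.723, 0.0]
force: [0.4, 0.6, -0.3]
grip_width: 0.597
grip_force: 0.0
```

```bash
python3 - <<'E'
from h import *
print(rel((549.4,-186,27),tool(np.radians(2.5))))
s=snap("scene","s1"); t=snap("top","t1")
cv2.imwrite("pics/v1.png",np.hstack([crop(s,200,230,130,150,4)[:600,:400],crop(t,350,190,100,150,4)]))
E
```

```text
(array([-1.8, -0.9, 96.5]), array([0.0025, 0.0016, 0.0005]))
```

View pics/v1.png

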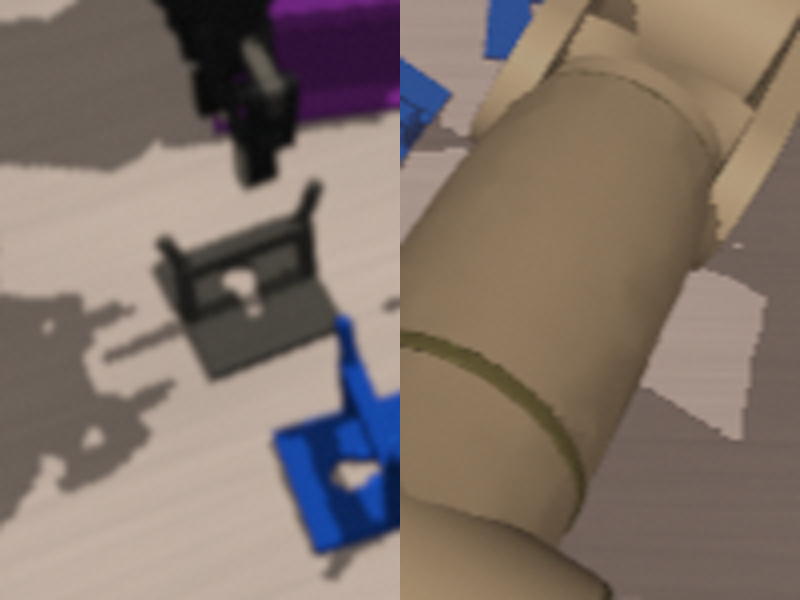

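The gripper stands centred above the dark rest's bar (scene crop, left); the blue rests are clear. Descending.

Emit:
play_rows(translation=[[-0.001, -0.001, 0.03], [-0.001, -0.001, 0.06], [-0.001, -0.001, 0.08], [-0.001, -0.001, 0.094], [-0.001, -0.001, 0.094], [-0.001, -0.001, 0.094]], rotation=[[0, 0, 0], [0, 0, 0], [0, 0, 0], [0, 0, 0], [0, 0, 0], [0, 0, 0]], gripper=[-0.2, -0.2, -0.2, -0.2, -0.2, -0.2])

```text
time_s: 2.95
eef_pos: [548.7, -185.0, 28.5]
ee_rot: [0.001, 0.691, 0.723, 0.0]
force: [1.2, 0.8, 1.0]
grip_width: 0.6
grip_force: 0.0
```

```bash
python3 -c "
from h import *
print(rel((549.4,-186,27),tool(np.radians(2.5))))"
```

```text
(array([-1.1,  0.7,  1.5]), array([0.0016, 0.001 , 0.0004]))
```

Close with the grip (60 N).

Emit:
play_rows(translation=[[-0.001, 0.0005, 0.001], [-0.001, 0.0005, 0.001], [-0.001, 0.0005, 0.001], [-0.001, 0.0005, 0.001], [-0.001, 0.0005, 0.001], [-0.001, 0.0005, 0.001], [-0.001, 0.0005, 0.001], [-0.001, 0.0005, 0.001]], rotation=[[0, 0, 0], [0, 0, 0], [0, 0, 0], [0, 0, 0], [0, 0, 0], [0, 0, 0], [0, 0, 0], [0, 0, 0]], gripper=[1, 1, 1, 1, 1, 1, 1, 1], force=60)

```text
time_s: 3.95
eef_pos: [549.0, -185.8, 26.8]
ee_rot: [0.001, 0.691, 0.722, 0.0]
force: [-0.4, 0.5, 5.5]
grip_width: 0.125
grip_force: 59.5
```

Emit:
play_rows(translation=[[0, 0, -0.02], [0, 0, -0.06], [0, 0, -0.12], [0, 0, -0.18], [0, 0, -0.18], [0, 0, -0.18]], rotation=[[0, 0, 0], [0, 0, 0], [0, 0, 0], [0, 0, 0], [0, 0, 0], [0, 0, 0]], gripper=[1, 1, 1, 1, 1, 1])

```text
time_s: 4.7
eef_pos: [547.8, -185.2, 204.3]
ee_rot: [-0.002, 0.691, 0.722, -0.0]
force: [0.9, 0.5, -5.4]
grip_width: 0.128
grip_force: 59.1
```

```bash
cat >> h.py <<'E'
C0=np.array([494.7,169.3,60.]); TH=26.5
def tcp(x,y,z): return C0+U*(x+0)+V*y+N*(z+TH)   # bar-centre (x,y) in stud_home, underside height z
E
python3 - <<'E'
from h import *
print("via",rel((549,-186+150,215),tool(np.radians(2.5))))
print("to", tcp(14,2,70).round(1), rel(tcp(14,2,70),tool(YS,N)))
E
```

```text
via (array([149. ,   7.7, -10.5]), array([-0.0031, -0.002 ,  0.0004]))
to [476.6 178.  155.5] (array([365.9, -54.9,  49.7]), array([-0.3489, -0.0701,  0.3888]))
```

Emit:
play_rows(translation=[[0.03, -0.004, 0], [0.07, -0.01, 0], [0.115, -0.017, 0], [0.16, -0.024, 0], [0.205, -0.031, 0], [0.25, -0.038, 0], [0.295, -0.044, 0], [0.335, -0.05, 0], [0.36, -0.054, 0], [0.366, -0.055, 0]], rotation=[[-0.03, -0.006, 0.03], [-0.07, -0.014, 0.08], [-0.12, -0.024, 0.13], [-0.17, -0.034, 0.19], [-0.22, -0.044, 0.245], [-0.27, -0.054, 0.3], [-0.31, -0.062, 0.345], [-0.335, -0.067, 0.375], [-0.349, -0.07, 0.389], [-0.349, -0.07, 0.389]], gripper=[1, 1, 1, 1, 1, 1, 1, 1, 1, 1])

```text
time_s: 5.95
eef_pos: [475.9, 178.6, 203.9]
ee_rot: [0.143, 0.806, 0.566, 0.099]
force: [-0.4, -0.5, -4.1]
grip_width: 0.129
grip_force: 59.1
```

```bash
python3 - <<'E'
from h import *
print(rel(tcp(14,2,40),tool(YS,N)))
s=snap("scene","s2"); t=snap("top","t2")
cv2.imwrite("pics/v2.png",np.hstack([crop(s,330,120,100,150,4),crop(t,220,180,100,150,4)]))
E
```

```text
(array([ -0.2, -15.7,  75.8]), array([-0.0008,  0.0021,  0.0031]))
```

View pics/v2.png

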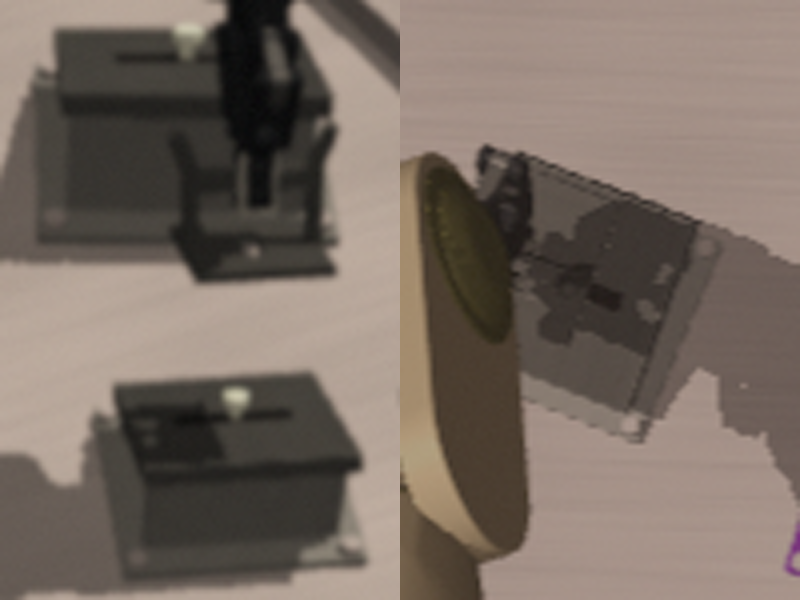

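The rest is held square and upright. The stud base sits slightly to +y of the slot's middle (scene crop (236,418), slot 170–290). I'll refine the stud's y from the scene view.

```bash
python3 - <<'E'
from h import *
s=load("s2"); t=load("top0")
def ana(c,P,box,th,name):
    Q=quad(c,P); W=np.array([onplane(c,*q,C0,N) for q in Q]); m=W.mean(0)
    v=(W[0]-W[1]+W[3]-W[2]); v/=np.linalg.norm(v); u=(W[0]-W[3]+W[1]-W[2]); u/=np.linalg.norm(u)
    print(name,"centre",m.round(1),"yawv",np.degrees(np.arctan2(v[1],v[0])).round(2)-90,"u.v",(u@v).round(3),"len",np.linalg.norm(W[0]-W[1]).round(1),np.linalg.norm(W[0]-W[3]).round(1))
    g=c["pixels"].mean(2); x0,y0,x1,y1=box; r=g[y0:y1,x0:x1]; print(r.astype(int))
    mm=r>th; ys,xs=np.nonzero(mm)
    for z in (9,12,15):
        h=onplane(c,xs.mean()+x0,ys.mean()+y0,m+z*N,N)-m; print(" z",z,"x",(h@U).round(2),"y",(h@v).round(2))
    return m,v
k=lambda x,y:(330+(x+.5)/4-.5,120+(y+.5)/4-.5)
ana(s,[k(361,462),k(146,476),k(116,384),k(315,374)],(382,213,396,228),140,"scene")
ana(t,[(249.6,218),(294,235),(277,283),(232,267)],(253,244,269,258),140,"top")
E
```

```text
scene centre [491.  166.3  59.1] yawv -20.090000000000003 u.v 0.001 len 133.2 135.4
[[152 152 152 150 148 143 140 137 132 129 128 129 126 122]
 [117 113 115 114 110 104 102  98  93  93  90  90  89  86]
 [ 78  76  76  76  74  72  73  71  70  68  68  67  68  67]
 [ 63  63  64  67  81  88  93  93  86  77  67  63  64  64]
 [ 63  62  64  84 116 135 147 147 138 116  88  66  62  63]
 [ 61  64  67  97 144 172 183 185 177 154 107  72  63  65]
 [ 62  63  64  93 137 166 181 185 180 154 106  71  63  64]
 [ 62  63  65  81 111 135 151 158 152 131  92  67  63  64]
 [ 61  62  63  70  90 109 121 125 120 103  77  61  61  60]
 [ 55  56  57  58  71  91 106 107  93  73  57  50  48  47]
 [ 40  38  40  40  52  75  94  92  71  49  39  36  35  34]
 [ 28  26  26  29  35  55  74  73  56  40  36  37  36  38]
 [ 28  34  38  41  44  53  62  62  57  51  51  51  52  52]
 [ 35  45  52  56  57  60  62  63  62  61  61  61  62  63]
 [ 34  44  54  62  64  64  65  63  63  63  62  63  64  64]]
 z 9 x -25.97 y 6.31
 z 12 x -18.8 y 4.91
 z 15 x -11.63 y 3.5
top centre [494.7 169.3  60. ] yawv -19.64 u.v -0.012 len 129.0 136
[... 301 characters left out ...]
152 125  86  77  78  79  81  81  80]
 [ 50  44  42  40  85 150 172 172 172 140  69  35  45  68  79  81]
 [ 82  77  63  49 143 173 171 171 172 158 111  43  31  42  60  74]
 [ 82  80  82  77 142 171 172 171 171 157 107  38  33  34  38  39]
 [ 81  82  82  82 112 154 171 172 170 147  88  37  31  34  38  39]
 [ 81  82  82  81  80 123 157 166 157 112  42  36  34  37  38  38]
 [ 81  82  81  79  81  82  73  70  79  70  59  56  49  44  44  41]
 [ 80  81  81  80  80  80  80  83  82  82  82  80  80  75  61  52]
 [ 81  81  82  81  80  82  82  81  82  81  82  80  80  81  82  81]
 [ 82  81  82  81  81  82  80  81  82  81  81  81  81  81  82  81]]
 z 9 x -2.35 y 2.83
 z 12 x -1.78 y 2.16
 z 15 x -1.2 y 1.5
```

```bash
python3 - <<'E'
from h import *
s=load("s2")
for nm,c in (("C0",C0),("sceneC",np.array([491,166.3,59.1]))):
  for z in (3,12):
    ys=np.linspace(-10,10,81); cols=[proj(s,c+V*y+N*z) for y in ys]
    i=np.argmin([abs(p[0]-388.6) for p in cols]); print(nm,z,ys[i],cols[i].round(1))
# calibration check: fingertip-held plate near corners vs prediction
st=__import__("rig").ctrl.sense(); q=st["ee_rot"]; R0=R.from_quat(np.array(q)[[1,2,3,0]])
for x,y in((45,40),(45,-40)): # rest x,y -> tool y = rest x ; tool x = rest? 
    n=-R0.as_matrix()[:,2]; u=R0.as_matrix()[:,1]; v=np.cross(n,u); P=st["eef_pos"]-n*TH+u*x+v*y; print(x,y,P.round(1),proj(s,P).round(1))
E=quad(s,[(330+335/4,120+272/4),(330+200/4,120+280/4),(330+175/4,120+235/4),(330+310/4,120+228/4)]); print(E.round(1))
E
```

```text
C0 3 -0.75 [388.6 223.6]
C0 12 -0.75 [388.6 220.2]
sceneC 3 4.0 [388.6 223.2]
sceneC 12 3.75 [388.6 219.8]
45 40 [538.8 197.6 195.3] [414.4 189.1]
45 -40 [511.5 122.4 195.4] [379.2 191.2]
[[413.3 188.5]
 [378.9 190.6]
 [371.2 177. ]
 [410.6 178.8]]
```

```bash
python3 - <<'E'
from h import *
print(rel(tcp(14,1.5,22),tool(YS,N)))
E
```

```text
(array([  0. , -17.3,  94.2]), array([0.0007, 0.0018, 0.0015]))
```

Emit:
play_rows(translation=[[0, -0.006, 0.03], [0, -0.011, 0.06], [0, -0.016, 0.085], [0, -0.0173, 0.093], [0, -0.0173, 0.093], [0, -0.0173, 0.093], [0, -0.0173, 0.093], [0, -0.0173, 0.093]], rotation=[[0, 0.001, 0.001], [0, 0.001, 0.001], [0, 0.001, 0.001], [0, 0.001, 0.001], [0, 0.001, 0.001], [0, 0.001, 0.001], [0, 0.001, 0.001], [0, 0.001, 0.001]], gripper=[1, 1, 1, 1, 1, 1, 1, 1])

```text
time_s: 7.05
eef_pos: [492.7, 172.2, 113.5]
ee_rot: [0.144, 0.807, 0.564, 0.102]
force: [-0.1, -0.1, -4.3]
grip_width: 0.129
grip_force: 59.1
```

```bash
cat > st.py <<'E'
from h import *
from rig import ctrl
st=ctrl.sense(); q=np.array(st["ee_rot"]); R0=R.from_quat(q[[1,2,3,0]])
d=st["eef_pos"]-C0; f=st["force"]-np.array([-.4,-.5,-4.1])
print("t",round(st["time_s"],1),"bar x,y",(d@U).round(2),(d@V).round(2),"z",(d@N-TH).round(2),"F uvn",[round(float(f@k),1) for k in (U,V,N)],"rot err",rel(st["eef_pos"],tool(YS,N),st)[1],"tq",st["wrist_torque"].round(2))
E
python3 st.py
```

```text
t 7.0 bar x,y 15.63 2.02 z 24.78 F uvn [0.1, 0.5, -0.2] rot err [ 0.0043 -0.0009 -0.0009] tq [ 0.16  0.46 -0.02]
```

Emit:
play_rows(translation=[[-0.0005, -0.0015, 0.003], [-0.0005, -0.0015, 0.006], [-0.0005, -0.0015, 0.008], [-0.0005, -0.0015, 0.008], [-0.0005, -0.0015, 0.008]], rotation=[[-0.004, 0, 0], [-0.004, 0, 0], [-0.004, 0, 0], [-0.004, 0, 0], [-0.004, 0, 0]], gripper=[1, 1, 1, 1, 1])

```text
time_s: 7.68
eef_pos: [493.7, 171.2, 105.1]
ee_rot: [0.146, 0.806, 0.564, 0.102]
force: [-0.3, 0.6, -4.3]
grip_width: 0.128
grip_force: 59.2
```

```bash
python3 st.py
```

```text
t 7.7 bar x,y 13.99 1.42 z 16.37 F uvn [-0.3, 1.0, -0.1] rot err [ 0.0077 -0.0005 -0.0009] tq [0.16 0.38 0.02]
```

Emit:
play_rows(translation=[[0, 0, 0.001], [0, 0, 0.002], [0, 0, 0.003], [0, 0, 0.004], [0, 0, 0.004], [0, 0, 0.004]], rotation=[[0.008, 0, -0.001], [0.008, 0, -0.001], [0.008, 0, -0.001], [0.008, 0, -0.001], [0.008, 0, -0.001], [0.008, 0, -0.001]], gripper=[1, 1, 1, 1, 1, 1])

```text
time_s: 8.43
eef_pos: [495.0, 170.7, 101.3]
ee_rot: [0.142, 0.807, 0.565, 0.1]
force: [0.0, -0.6, -4.2]
grip_width: 0.126
grip_force: 59.2
```

```bash
python3 st.py
```

```text
t 8.4 bar x,y 13.97 1.39 z 12.36 F uvn [0.4, 0.1, -0.2] rot err [-0.0003 -0.0005  0.0001] tq [ 0.12  0.37 -0.04]
```

Emit:
play_rows(translation=[[0, 0, 0.001], [0, 0, 0.002], [0, 0, 0.003], [0, 0, 0.004], [0, 0, 0.004]], rotation=[[0, 0, 0], [0, 0, 0], [0, 0, 0], [0, 0, 0], [0, 0, 0]], gripper=[1, 1, 1, 1, 1])

```text
time_s: 9.05
eef_pos: [496.3, 170.2, 97.5]
ee_rot: [0.142, 0.807, 0.565, 0.1]
force: [-0.2, -0.4, -3.3]
grip_width: 0.13
grip_force: 59.2
```

```bash
python3 st.py
```

```text
t 9.1 bar x,y 13.93 1.38 z 8.28 F uvn [0.5, 0.2, 0.7] rot err [-0.0004 -0.0004  0.    ] tq [0.14 0.41 0.06]
```

Already 7 mm below the head top with no contact, so the hole seems to be over the head. Continuing gently.

Emit:
play_rows(translation=[[0, 0, 0.001], [0, 0, 0.002], [0, 0, 0.003], [0, 0, 0.004], [0, 0, 0.005], [0, 0, 0.005]], rotation=[[0, 0, 0], [0, 0, 0], [0, 0, 0], [0, 0, 0], [0, 0, 0], [0, 0, 0]], gripper=[1, 1, 1, 1, 1, 1])

```text
time_s: 9.8
eef_pos: [497.9, 169.6, 92.8]
ee_rot: [0.142, 0.807, 0.565, 0.1]
force: [-0.3, 0.1, -3.8]
grip_width: 0.127
grip_force: 59.2
```

```bash
python3 st.py
```

```text
t 9.8 bar x,y 13.94 1.38 z 3.29 F uvn [-0.0, 0.6, 0.4] rot err [-0.0004 -0.0004  0.0001] tq [0.11 0.35 0.08]
```

Emit:
play_rows(translation=[[0, 0, 0.001], [0, 0, 0.002], [0, 0, 0.003], [0, 0, 0.0035], [0, 0, 0.0035]], rotation=[[0, 0, 0], [0, 0, 0], [0, 0, 0], [0, 0, 0], [0, 0, 0]], gripper=[1, 1, 1, 1, 1])

```text
time_s: 10.42
eef_pos: [498.7, 169.3, 90.4]
ee_rot: [0.142, 0.807, 0.565, 0.1]
force: [-9.6, -0.2, 10.0]
grip_width: 0.123
grip_force: 61.4
```

```bash
python3 st.py
```

```text
t 10.4 bar x,y 13.94 1.39 z 0.78 F uvn [-3.4, -2.8, 16.2] rot err [-0.0001 -0.0003  0.0001] tq [-0.05  1.17 -0.17]
```

Flat contact at the face (16 N, z≈0), so the head is through. Ease the pressure and slide down the slope, watching the lateral force.

Emit:
play_rows(translation=[[0, 0, -0.0005], [0, -0.001, -0.0008], [0, -0.002, -0.0008], [0, -0.004, -0.0008], [0, -0.006, -0.0008], [0, -0.008, -0.0008], [0, -0.008, -0.0008]], rotation=[[0, 0, 0], [0, 0, 0], [0, 0, 0], [0, 0, 0], [0, 0, 0], [0, 0, 0], [0, 0, 0]], gripper=[1, 1, 1, 1, 1, 1, 1])

```text
time_s: 11.3
eef_pos: [491.7, 172.0, 87.7]
ee_rot: [0.142, 0.807, 0.565, 0.1]
force: [-1.1, 0.7, 2.2]
grip_width: 0.13
grip_force: 60.1
```

```bash
python3 st.py
```

```text
t 11.3 bar x,y 5.96 1.54 z 0.82 F uvn [1.1, 0.9, 6.3] rot err [-0.0001 -0.0008  0.0001] tq [0.13 0.13 0.07]
```

Smooth: 6 N normal, about 1 N lateral. Continuing.

Emit:
play_rows(translation=[[0, -0.002, 0], [0, -0.004, 0], [0, -0.006, 0], [0, -0.008, 0], [0, -0.01, 0], [0, -0.012, 0], [0, -0.012, 0]], rotation=[[0, 0, 0], [0, 0, 0], [0, 0, 0], [0, 0, 0], [0, 0, 0], [0, 0, 0], [0, 0, 0]], gripper=[1, 1, 1, 1, 1, 1, 1])

```text
time_s: 12.18
eef_pos: [481.0, 175.9, 83.6]
ee_rot: [0.142, 0.807, 0.565, 0.1]
force: [-0.7, 0.4, 6.2]
grip_width: 0.127
grip_force: 60.4
```

```bash
python3 st.py
```

```text
t 12.2 bar x,y -6.08 1.49 z 0.8 F uvn [3.0, 0.8, 9.9] rot err [-0.0001 -0.0007  0.0001] tq [ 0.01 -0.16  0.03]
```

Emit:
play_rows(translation=[[0, -0.001, -0.0003], [0, -0.002, -0.0003], [0, -0.003, -0.0003], [0, -0.004, -0.0003], [0, -0.005, -0.0003], [0, -0.005, -0.0003]], rotation=[[0, 0, 0], [0, 0, 0], [0, 0, 0], [0, 0, 0], [0, 0, 0], [0, 0, 0]], gripper=[1, 1, 1, 1, 1, 1])

```text
time_s: 12.92
eef_pos: [476.2, 177.4, 81.8]
ee_rot: [0.142, 0.807, 0.565, 0.1]
force: [-0.1, 0.1, -0.1]
grip_width: 0.126
grip_force: 59.8
```

```bash
python3 st.py
```

```text
t 12.9 bar x,y -11.44 1.27 z 0.84 F uvn [1.4, 0.7, 3.7] rot err [-0.0011 -0.0001  0.0001] tq [0.07 0.14 0.03]
```

Emit:
play_rows(translation=[[0, -0.0005, 0], [0, -0.001, 0], [0, -0.0015, 0], [0, -0.0015, 0]], rotation=[[0, 0, 0], [0, 0, 0], [0, 0, 0], [0, 0, 0]], gripper=[1, 1, 1, 1])

```text
time_s: 13.42
eef_pos: [475.0, 177.8, 81.3]
ee_rot: [0.142, 0.807, 0.565, 0.1]
force: [0.1, -0.0, -2.4]
grip_width: 0.129
grip_force: 59.4
```

```bash
python3 st.py
```

```text
t 13.4 bar x,y -12.85 1.29 z 0.83 F uvn [0.9, 0.6, 1.5] rot err [-0.0009 -0.0001  0.0001] tq [ 0.12  0.27 -0.02]
```

Emit:
play_rows(translation=[[0, -0.0005, 0.0003], [0, -0.001, 0.0003], [0, -0.0015, 0.0003], [0, -0.0015, 0.0003]], rotation=[[0, 0, 0], [0, 0, 0], [0, 0, 0], [0, 0, 0]], gripper=[1, 1, 1, 1])

```text
time_s: 13.92
eef_pos: [474.5, 178.3, 81.0]
ee_rot: [0.143, 0.807, 0.565, 0.1]
force: [1.8, -1.9, 2.5]
grip_width: 0.126
grip_force: 59.8
```

```bash
python3 st.py
```

```text
t 13.9 bar x,y -13.51 1.55 z 0.83 F uvn [4.6, -0.6, 5.3] rot err [ 0.0007 -0.001  -0.0001] tq [-0.34 -0.29 -0.1 ]
```

Emit:
play_rows(translation=[[0, -0.0004, 0], [0, -0.0008, 0], [0, -0.0012, 0], [0, -0.0012, 0]], rotation=[[0, 0, 0], [0, 0, 0], [0, 0, 0], [0, 0, 0]], gripper=[1, 1, 1, 1])

```text
time_s: 14.42
eef_pos: [474.2, 178.5, 81.1]
ee_rot: [0.143, 0.806, 0.565, 0.101]
force: [5.8, -5.9, 2.0]
grip_width: 0.135
grip_force: 59.7
```

```bash
python3 st.py
```

```text
t 14.4 bar x,y -13.79 1.61 z 0.96 F uvn [9.3, -3.0, 3.1] rot err [ 0.0023 -0.0015 -0.0002] tq [-0.84 -0.92 -0.21]
```

Stop found: 9 N, travel 27.7 mm from an entry within ±2 mm of the hole centre, which matches 26 mm. Ease the load and release.

Emit:
play_rows(translation=[[0, 0.0005, 0], [0, 0.0008, 0], [0, 0.0008, 0], [0, 0.0008, 0], [0, 0.0008, 0], [0, 0.0008, 0], [0, 0.0008, 0]], rotation=[[0, 0, 0], [0, 0, 0], [0, 0, 0], [0, 0, 0], [0, 0, 0], [0, 0, 0], [0, 0, 0]], gripper=[1, 1, -0.2, -0.2, -0.2, -0.2, -0.2])

```text
time_s: 15.3
eef_pos: [473.6, 178.4, 80.5]
ee_rot: [0.142, 0.807, 0.565, 0.1]
force: [-0.7, 0.1, 0.4]
grip_width: 0.597
grip_force: 0.0
```

```bash
python3 st.py
```

```text
t 15.3 bar x,y -14.52 1.38 z 0.64 F uvn [1.1, 0.4, 4.3] rot err [-0.0005 -0.0004  0.0001] tq [0.06 0.18 0.01]
```

Emit:
play_rows(translation=[[0, 0, -0.015], [0, 0, -0.04], [0, 0, -0.08], [0, 0, -0.12], [0.05, 0, -0.14], [0.1, 0, -0.15], [0.15, -0.03, -0.16], [0.2, -0.06, -0.16], [0.25, -0.08, -0.16], [0.25, -0.08, -0.16]], rotation=[[0, 0, 0], [0, 0, 0], [0, 0, 0], [0, 0, 0], [0, 0, 0], [0, 0, 0], [0, 0, 0], [0, 0, 0], [0, 0, 0], [0, 0, 0]], gripper=[-0.2, -0.2, -0.2, -0.2, -0.2, -0.2, -0.2, -0.2, -0.2, -0.2])

```text
time_s: 16.55
eef_pos: [435.5, 460.3, 202.9]
ee_rot: [0.142, 0.806, 0.566, 0.1]
force: [0.4, -0.5, -0.3]
grip_width: 0.602
grip_force: 0.0
```

```bash
python3 - <<'E'
from h import *
s=snap("scene","s3"); t=snap("top","t3")
cv2.imwrite("pics/v3.png",np.hstack([crop(s,340,180,90,90,4.444),crop(t,215,205,90,90,4.444)]))
E
```

View pics/v3.png

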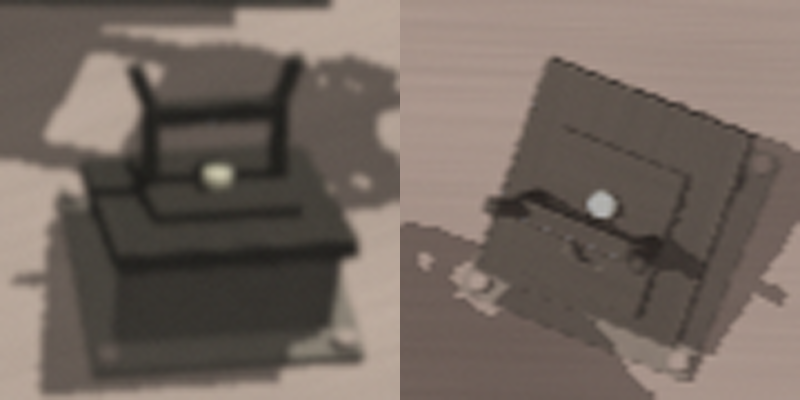

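The rest sits flat in the middle of the face, with the stud head showing up-slope of the bar at top crop (602,205). I'll check the seat distance and straightness.

```bash
python3 - <<'E'
from h import *
t=load("t3"); k=lambda x,y:(215+(x-400+.5)/4.444-.5,205+(y+.5)/4.444-.5)
def on(p,z): w=onplane(t,*p,C0+z*N,N)-C0; return np.array([w@U,w@V])
p,d=edge(t,k(565,125),k(690,177),2); a=on(p,6); b=on(p+10*d,6); e=b-a; print("top edge x",a[0].round(1),b[0].round(1),"angle vs level deg",np.degrees(np.arctan(e[0]/e[1])).round(2))
p2,d2=edge(t,k(690,177),k(640,318),1.5); a=on(p2,6); b=on(p2+10*d2,6); e=b-a; print("side y",a[1].round(1),"deg",np.degrees(np.arctan(e[1]/e[0])).round(2))
g=t["pixels"].mean(2); cx,cy=map(round,k(602,205)); r=g[cy-6:cy+7,cx-6:cx+7]; ys,xs=np.nonzero(r>140); print("head",on((xs.mean()+cx-6,ys.mean()+cy-6),15).round(2), len(xs))
E
```

```text
top edge x 30.7 29.9 angle vs level deg 1.71
side y -39.2 deg 1.44
head [-1.04  1.67] 27
```

The plate edge measures 30–31 mm above the stud against 33 mm nominal, within pixel error and with no sign of being short of home. The two edge angles have opposite signs, so the tilt is only noise and the plate is straight. Handing in.

```bash
python3 -c "
from rig import ctrl
print(ctrl.finish_job())"
```

```text
the job is handed in; nothing more can be done
None
```

The pipe rest is on the small grey stand with the stud home in the narrow end of the keyhole, flat and straight within what the cameras can resolve. It is released, the arm is clear, and the job is handed in at about 17 s; the highest contact force I read was about 16 N, and the jar, cup and block were not touched.

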